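Clear the casting mould and uncap the resin pot

ROBOT

A 6-joint arm with a two-finger parallel gripper is mounted at the origin on the work surface. World frame = base frame: x ahead of the robot, y to its left, z up, the work surface at z = 0. Lengths are in mm, angles in rad, forces in N, time in s.
With the tool pointing down it reaches from about 275 to 775 mm from the base axis. Payload 14.6 kg.
Tool frame: the origin (TCP) lies on the centre line of the jaws, within the pads' length; the fingertips stand 25 mm ahead of it and the grasp point (between the pads) lies 6 mm ahead of it; y points along the fingers, z is the direction in which the jaws open and shut, and the axes are right-handed (so a half turn about y gives the same grasp; the last joint's range is limited). The gripper opens to 85 mm and grips with 20 to 120 N. Pads are 22 mm wide; open, the fingers measure 114 mm over their backs; the gripper's body (76 mm by 85 mm) begins 54 mm behind the grasp point. The pads swing forward as they close: fully open they stand 13 mm farther back than shut.
Start: joints at [1.106, 0.263, -0.048, 1.259, 0, 1.415], TCP at [160.06, 500.009, 256.278] pointing down, gripper open.
Joint ranges: [-2.65, 2.65], [-0.89, 1.7], [-1.18, 1.37], [-2.13, 2.11], [-1.35, 1.29], [-3.14, 3.14]. Speed limits (rad/s): [1.89, 1.89, 2.57, 2.79, 3.14, 3.14].

INTERFACE

Orientations are given as a rotation vector (axis times angle).
In Python, from plant import * gives the robot as it stands.
- The arm moves only by the tool send_rows, never from a script. Its argument "targets" is a list of rows, each an object with "dp": the shift along the world's x, y, z in cm, a list of three; "turn": the turn, a rotation vector about the world's x, y, z in rad, a list of three; "fingers": the opening in per cent of the stroke, from 0 (shut) to 100 (fully open). A call has exactly 10 rows; each row shifts and turns the commanded pose from where the row before left it; what a row does not reach is not made up. A row lasts 1/10 s, in which the tool goes at most 50 mm and 8.59 degrees, less where a joint would pass 70% of its speed; a pose out of reach is approached as far as the arm can. A call with a gripper value outside its range is refused whole. The fingers move at their own pace and stop on an object; the grip force is fixed at half the most. Time passes only in rows, so rows that do not move let the fingers close, or fill a call up. It gives the time, the measured TCP pose, the force and the opening at its end, in the units of the state.
- state(): the state, without advancing time (a new reading comes with each control period).
- capture(name): name is "side" or "top" or "wrist"; returns the picture (420x560x3 uint8, red, green, blue); there is no depth.
- camera_info(name): a dict with "fx", "fy", "cx", "cy" (pixels), "k1" (the pictures are not rectified: a ray, as slopes to the right and down, at radius r is drawn at 1 + k1 r^2 times it, then the intrinsics apply), "camera_from_world" (4x4, takes a point from world to camera coordinates). Camera axes: x right, y down, z forward; pixel columns grow to the right and rows downward; lengths in mm; the calibration is good to about 2 mm. A picture is of the moment at which its call begins: read the wrist's pose just before it. camera_info takes no time and is no camera call; for the wrist camera it gives the pose at the moment of the call.
- job_done(): hands the job in, once; it reports no verdict.
Trained networks look in the newest picture that a camera, given by its name, has taken for a name from the list of things; names that differ only in an ending like _2 or _b are one class to them, and where a whole thing is asked for, a point or a joint stands for the part that bears it (a point fixed in the world has none). Each returns a list of dicts, best first, with "confidence" (0 to 1); they miss things now and then, are a little off and sometimes report something else, mostly with a low value. They report only what shows in the picture. A call takes as long as a camera call. They do not tell look-alikes from the thing itself.
- silhouettes(camera, label): "pixels" (420x560 bool, what is visible of it) and "rect" ([left, top, width, height] in pixels, round what is visible of it).
The state is a dict: "time_s": time; "q": joint angles; "qvel": joint speeds; "effort": joint torques, N m; "eef_pos": TCP position; "orientation": TCP orientation; "wrist_force": force on the tool from outside, world axes, zero at the start; "ft_torque": the same for the moment, N m; "grip_width": finger opening in mm.
Only numpy, scipy, OpenCV 4.12 (cv2) and the standard library are available. Lean on these libraries where they do the work, as an engineer would, in place of code of your own. Each camera call takes 0.05 s, during which the arm holds its last target. There are 200 camera calls.

TASK

Get the little casting set ready for the next pour: lift the finished white bracket out of the open metal mould and set it down (do not drop it) in the shallow grey tray, then take the ribbed cap off the resin pot. Nobody remembers which way the cap's quarter-turn thread runs: try both ways, do not wrench it off. Finish while still holding the cap upright in the gripper, lifted well clear above the pot (about 10 cm), and leave the organiser box, the spirit level and the cam lock where they are.

Things in the scene. Friction and masses are not known exactly. Their poses are not given: they have to be found in the camera images.
- mould: Open bare-metal mould fixed to the desk, a block 120 (x) x 84 (y) x 30 high (mm) with a rectangular pocket in its top, 62 (x) x 42 (y) x 8 deep. Origin: centre of its underside on the desk. It stands on one side of the tray (left or right varies), turned up to about 25 degrees.
- bracket: White cast-resin T bracket, about 50 g, loose in the mould's pocket, foot down: flat foot 58 (x) x 38 (y) x 8 mm, and along its middle, full length, an upright web 10 mm thick (y), up to 42 mm above the underside. Origin: centre of the underside, 22 mm above the desk in the mould; own z up. Grip the web across its 10 mm; it stands 34 mm above the mould's flat top.
- tray: Shallow grey plastic tray fixed to the desk, outside 160 (x) x 120 (y) x 22 high, walls 4 mm, floor about 4 mm thick. Origin: centre of its underside on the desk; own x along its long side.
- pot: Grey round resin pot fixed to the desk by a dark steel foot (110 dia, 6 high): body 74 dia up to 70 mm, shoulder up to 78 mm, solid neck 26 dia up to 110 mm under the cap. Origin: centre of its underside on the desk. It stands on the other side of the tray from the mould.
- cap: Black ribbed round cap on the pot's neck, 48 mm dia, 32 mm high, about 80 g. Origin: centre of its underside, 84 mm above the desk when on (top at 116 mm); own z is up. A grip of 20 to 30 N turns it, and slips round on it at the thread's stop.
- thread (a point): Middle of the pot neck's top, 110 mm up. Quarter-turn thread, hand unseen and differing between starts. One way the cap stops hard within 10 degrees; the other way it turns freely and lifts straight off once turned 65 to 115 degrees (best 85 to 90) from its start. It does not rise while turning; until free it pulls up only about 2 mm.
- organiser: Bystander: clear closed organiser box 114 x 174 x 44 mm on the far part of the desk. Origin: centre of its underside.
- level: Bystander: grey spirit level 25 x 200 x 45 mm standing on its long edge on the far part of the desk. Origin: centre of its underside.
- cam_lock: Bystander: zinc cam lock, a disc 15 mm dia and 12.5 mm high, just beyond the tray. Origin: centre of its underside.
Things that resemble listed ones, but are neither listed nor needed, are in the scene too. Leave any purple look-alike of the tray alone. What is shaped like the bracket but purple is not meant.

How it is judged (in metres and radians):
On the way, in this order (a step that is already met when the one before it is completed fails the run):
1. the bracket has been set down in the tray and let go (x of bracket in the frame of tray between -0.076 and 0.076 m and y of bracket in the frame of tray between -0.056 and 0.056 m and height (world z) of bracket below 0.03 m and linear speed of bracket below 0.03 m/s and contact force between the fingers and bracket below 0.05 N), for 0.2 s.
2. then the cap has been lifted off the neck in the gripper (z of cap in the frame of pot above 0.115 m and contact force between the fingers and cap above 1 N and contact force between cap and pot below 0.05 N), for 0.2 s.
At the end, for the whole second after the job is handed in: The bracket lies at rest in the tray (origin inside its walls, below 30 mm). The cap is held in the fingers (over 1 N), still, upright within 0.4 rad, its underside over 135 mm above the desk (50 mm above its seat), within 100 mm of the pot's axis in plan, touching the pot nowhere (x of bracket in the frame of tray between -0.076 and 0.076 m and y of bracket in the frame of tray between -0.056 and 0.056 m and height (world z) of bracket below 0.03 m and linear speed of bracket below 0.03 m/s and height (world z) of cap above 0.135 m and horizontal distance between cap and pot below 0.1 m and angle between cap's own z axis and vertical below 0.4 rad and contact force between the fingers and cap above 1 N and contact force between cap and pot below 0.05 N and linear speed of cap below 0.05 m/s); the arm keeps its last pose, push and grip.
It fails at once if the organiser box, spirit level or cam lock is shifted by more than 30 mm (distance of any of organiser, level, cam_lock from where it was at the start of the episode above 0.03 m).
It fails at once if the bracket is dropped (falls free for more than about 30 mm) (contact force between the fingers and bracket below 0.01 N and linear speed of bracket above 0.75 m/s).
It fails at once if the cap is wrenched against the pot with more than 90 N (contact force between cap and pot above 90 N).
It also fails if it takes over 64 s, if anything falls off the work surface, if the arm or the gripper's body presses on something with over 40 N, if the wrist force passes 120 N, or if a joint passes its speed limit or range.

## Working session

There is one attempt and no reset: what is moved stays moved. The work goes in short steps, Python scripts to look and compute and a tool call to move; the robot and the scene stay as the last step left them, time stands still between calls to the robot, and variables do not carry over. Pictures are saved under pics/ and viewed, on a budget of 10 in all, crops included, one or two more only if the job needs it, and the job is handed in when it is done.

Besides the shell and the picture viewer there is one more tool, called after "Call:" by a JSON object that holds its "method" and its "body". send_rows: Moves the arm, as the interface text tells. Its arguments: {"type":"object","properties":{"targets":{"type":"array","items":{"type":"object","properties":{"dp":{"type":"array","items":{"type":"number"}},"turn":{"type":"array","items":{"type":"number"}},"fingers":{"type":"number"}}}}},"required":["targets"]}

```bash
mkdir -p pics; ls
cat > h.py <<'E'
from plant import *
import numpy as np, cv2
from scipy.spatial.transform import Rotation as R
def save(n,img): cv2.imwrite('pics/'+n+'.png',cv2.cvtColor(img,cv2.COLOR_RGB2BGR))
def ray(ci,uv):
    K=np.array([[ci['fx'],0,ci['cx']],[0,ci['fy'],ci['cy']],[0,0,1.]])
    p=cv2.undistortPoints(np.array(uv,float).reshape(-1,1,2),K,np.array([ci['k1'],0,0,0.])).reshape(-1,2)
    T=np.array(ci['camera_from_world']); d=np.c_[p,np.ones(len(p))]@T[:3,:3]
    return -T[:3,:3].T@T[:3,3], d
def onz(ci,uv,z):
    o,d=ray(ci,uv); return o+d*((z-o[2])/d[:,2])[:,None]
def proj(ci,P):
    T=np.array(ci['camera_from_world']); c=np.atleast_2d(P)@T[:3,:3].T+T[:3,3]
    s=c[:,:2]/c[:,2:]; s=s*(1+ci['k1']*(s**2).sum(1,keepdims=True))
    return s*[ci['fx'],ci['fy']]+[ci['cx'],ci['cy']]
E
python3 - <<'E'
from h import *
s=state(); print({k:np.round(v,3).tolist() for k,v in s.items()})
a=capture('top');b=capture('side')
save('t0',a);save('s0',b)
for c in('top','side'):
  ci=camera_info(c);T=np.array(ci['camera_from_world']);print(c,ci['fx'],(-T[:3,:3].T@T[:3,3]).round(),T[2,:3].round(2))
  for l in('mould','bracket','tray','pot','cap','cam_lock'):
    for r in silhouettes(c,l):
      ys,xs=np.nonzero(r['pixels']); 
      if len(xs): (x,y),wh,an=cv2.minAreaRect(np.c_[xs,ys].astype(np.float32)); print(c,l,round(r['confidence'],2),r['rect'],len(xs),onz(ci,[[x,y]],0)[0].round(),np.round(wh),round(an))
E
```

```text
pics
{'time_s': 0.0, 'q': [1.106, 0.264, -0.049, 1.259, -0.0, 1.416], 'qvel': [0.0, -0.0, 0.002, 0.0, 0.002, -0.001], 'effort': [0.0, -63.762, 38.457, 0.014, -0.0, -0.0], 'eef_pos': [159.949, 499.77, 255.814], 'orientation': [-1.558, 0.243, -0.243], 'wrist_force': [-0.436, 1.224, -0.322], 'ft_torque': [0.029, 0.029, 0.035], 'grip_width': 85.558}
top 381.6888067668353 [422.  15. 750.] [ 0.17 -0.03 -0.99]
top mould 0.64 [361.3, 179.1, 53.8, 62.3] 2372 [ 551. -229.    0.] [64. 48.] 85
top bracket 0.86 [379.1, 189.8, 20.6, 35.9] 698 [ 554. -232.    0.] [34. 22.] 84
top bracket 0.76 [312.4, 212.6, 31.8, 23.2] 580 [ 518. -110.    0.] [18. 32.] 90
top tray 0.9 [215.7, 188.3, 70.9, 90.7] 5154 [502.  39.   0.] [63. 83.] 9
top tray 0.8 [321.8, 267.9, 70.0, 94.8] 5732 [ 344. -159.    0.] [89. 67.] 87
top pot 0.78 [122.5, 197.8, 55.3, 57.6] 1886 [511. 239.   0.] [50. 57.] 30
top cam_lock 0.48 [119.4, 202.7, 57.3, 53.8] 1807 [512. 240.   0.] [51. 56.] 22
side 409.0570167012036 [ 362. -481.  574.] [ 0.23  0.7  -0.68]
side mould 0.7 [293.9, 301.1, 98.5, 89.0] 4197 [ 556. -216.    0.] [66. 89.] 68
side bracket 0.58 [278.8, 260.2, 31.7, 46.2] 819 [519. -94.   0.] [43. 23.] 66
side tray 0.79 [218.7, 202.5, 91.1, 60.0] 4559 [507.  41.   0.] [55. 89.] 83
side tray 0.77 [139.3, 292.4, 125.0, 105.8] 8950 [ 345. -153.    0.] [ 82. 119.] 72
side pot 0.61 [215.4, 139.8, 49.5, 44.1] 1686 [523. 271.   0.] [46. 48.] 90
side cap 0.89 [228.3, 120.7, 25.6, 22.6] 490 [547. 392.   0.] [24. 22.] 90
side cam_lock 0.33 [215.8, 140.0, 48.5, 48.0] 1581 [523. 271.   0.] [46. 46.] 90
```

Run:
```python
import cv2
a=cv2.imread('pics/t0.png');cv2.imwrite('pics/t0b.png',cv2.resize(a,(800,600)))
```

```text
(no output)
```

View pics/t0b.png

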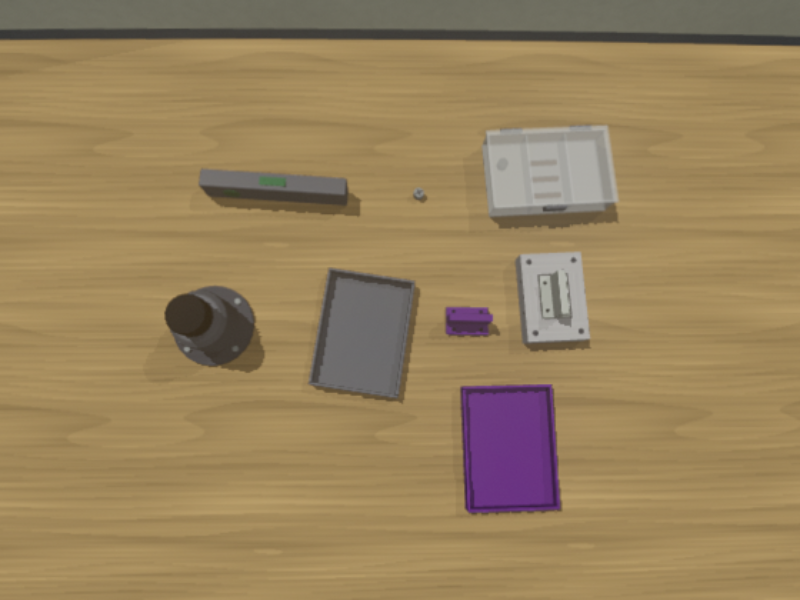

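View pics/s0.png

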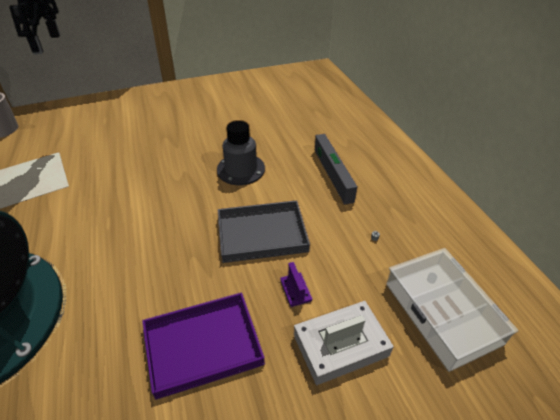

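The pictures show a grey tray at (362,333) in the enlarged top view and a purple tray at (510,448). The white bracket sits in the mould at (555,297), with a purple look-alike at (468,321). The pot with its black cap is at (212,325). The targets are the white bracket and the grey tray. Next I fit their poses.

```bash
cat >> h.py <<'E'
from scipy.optimize import minimize
def box(l,w,z0,z1):
    return np.array([[sx*l/2,sy*w/2,z] for sx in(-1,1) for sy in(-1,1) for z in(z0,z1)])
def cyl(d,z0,z1):
    t=np.linspace(0,2*np.pi,40); return np.vstack([np.c_[d/2*np.cos(t),d/2*np.sin(t),t*0+z] for z in(z0,z1)])
def place(P,p): 
    c,s=np.cos(p[2]),np.sin(p[2]); return P@np.array([[c,s,0],[-s,c,0],[0,0,1]])+[p[0],p[1],0]
def render(ci,parts,p):
    m=np.zeros((840,1120),np.uint8)
    for P in parts:
        h=cv2.convexHull((proj(ci,place(P,p))*2*16+16).astype(np.int32)); cv2.fillConvexPoly(m,h,1,cv2.LINE_8,4)
    return m
def fit(obs,parts,p0):
    # obs: list of (ci,mask)
    M=[(ci,cv2.resize(m.astype(np.uint8),(1120,840),interpolation=cv2.INTER_NEAREST)) for ci,m in obs]
    def iou(p): 
        r=[]
        for ci,m in M:
            g=render(ci,parts,p); r.append((g&m).sum()/max(1,(g|m).sum()))
        return r
    f=lambda q:-sum(iou(q*[1,1,.01]))
    q=np.array(p0)*[1,1,100]
    for st in (12,4):
        q=minimize(f,q,method='Nelder-Mead',options=dict(initial_simplex=q+np.vstack([[0,0,0],np.eye(3)*st]),xatol=.05,fatol=1e-4)).x
    p=q*[1,1,.01]; return p.round(3),np.round(iou(p),3)
E
python3 - <<'E'
from h import *
capture('top');capture('side')
def near(c,l,z,xy,rad=70):
    for r in silhouettes(c,l):
        ys,xs=np.nonzero(r['pixels'])
        if len(xs) and np.hypot(*(onz(camera_info(c),[[xs.mean(),ys.mean()]],z)[0,:2]-xy))<rad: return camera_info(c),r['pixels']
    print('none',c,l)
J={'mould':([box(120,84,0,30)],20,(550,-225,0)),
 'bracket':([box(58,38,22,30),box(58,10,30,64)],40,(545,-222,0)),
 'tray':([box(160,120,0,22)],0,(502,39,0)),
 'pot':([cyl(110,0,6),cyl(74,6,70),cyl(26,70,110)],40,(510,230,0)),
 'cap':([cyl(48,84,116)],100,(510,230,0))}
for l,(P,z,p0) in J.items():
    o=[near(c,l,z,p0[:2]) for c in('top','side')]
    for obs in ([o[0]],[o[1]],o):
        if all(obs): print(l,len(obs),*fit(obs,P,p0))
E
```

```text
mould 1 [ 5.47820e+02 -2.22021e+02  3.50000e-02] [0.726]
mould 1 [ 5.48318e+02 -2.22731e+02  3.50000e-02] [0.768]
mould 2 [ 5.48065e+02 -2.22576e+02  3.50000e-02] [0.723 0.767]
bracket 1 [ 5.47673e+02 -2.22829e+02  4.00000e-02] [0.952]
bracket 1 [ 5.48653e+02 -2.23320e+02  5.10000e-02] [0.932]
bracket 2 [ 5.48663e+02 -2.22852e+02  3.50000e-02] [0.945 0.93 ]
tray 1 [ 5.01776e+02  3.84380e+01 -1.60000e-01] [0.977]
tray 1 [ 5.0176e+02  3.6549e+01 -1.6000e-01] [0.978]
tray 2 [ 5.01958e+02  3.76030e+01 -1.59000e-01] [0.971 0.973]
pot 1 [5.13684e+02 2.42983e+02 3.00000e-02] [0.688]
pot 1 [5.14741e+02 2.41773e+02 4.80000e-02] [0.803]
pot 2 [ 5.14500e+02  2.42492e+02 -2.10000e-02] [0.683 0.8  ]
cap 1 [5.12811e+02 2.41851e+02 4.40000e-02] [0.936]
cap 1 [5.14907e+02 2.42574e+02 1.24000e-01] [0.958]
cap 2 [ 5.13813e+02  2.42430e+02 -4.60000e-02] [0.922 0.934]
```

Run:
```python
from h import *
s=state();Rm=R.from_rotvec(s['orientation']).as_matrix();print(Rm.round(3)); z=Rm[:,2]; print('z yaw',np.arctan2(z[1],z[0]), s['time_s'])
```

```text
[[ 0.952  0.     0.305]
 [-0.305 -0.     0.952]
 [ 0.    -1.    -0.   ]]
z yaw 1.2610084974492886 1.3
```

Call:
{"method": "send_rows", "body": {"targets": [{"dp": [1.94, -3.61, -0.4], "turn": [0, 0, 0.0174], "fingers": 60}, {"dp": [1.94, -3.61, -0.4], "turn": [0, 0, 0.0174], "fingers": 60}, {"dp": [1.94, -3.61, -0.4], "turn": [0, 0, 0.0174], "fingers": 60}, {"dp": [1.94, -3.61, -0.4], "turn": [0, 0, 0.0174], "fingers": 60}, {"dp": [1.94, -3.61, -0.4], "turn": [0, 0, 0.0174], "fingers": 60}, {"dp": [1.94, -3.61, -0.4], "turn": [0, 0, 0.0174], "fingers": 60}, {"dp": [1.94, -3.61, -0.4], "turn": [0, 0, 0.0174], "fingers": 60}, {"dp": [1.94, -3.61, -0.4], "turn": [0, 0, 0.0174], "fingers": 60}, {"dp": [1.94, -3.61, -0.4], "turn": [0, 0, 0.0174], "fingers": 60}, {"dp": [1.94, -3.61, -0.4], "turn": [0, 0, 0.0174], "fingers": 60}]}}

```text
time_s: 2.3
eef_pos: [354.6, 137.4, 216.3]
orientation: [-1.568, 0.106, -0.107]
wrist_force: [1.6, 0.5, -0.1]
grip_width: 51.5
```

Call:
{"method": "send_rows", "body": {"targets": [{"dp": [1.94, -3.61, -0.4], "turn": [0, 0, 0.0174], "fingers": 60}, {"dp": [1.94, -3.61, -0.4], "turn": [0, 0, 0.0174], "fingers": 60}, {"dp": [1.94, -3.61, -0.4], "turn": [0, 0, 0.0174], "fingers": 60}, {"dp": [1.94, -3.61, -0.4], "turn": [0, 0, 0.0174], "fingers": 60}, {"dp": [1.94, -3.61, -0.4], "turn": [0, 0, 0.0174], "fingers": 60}, {"dp": [1.94, -3.61, -0.4], "turn": [0, 0, 0.0174], "fingers": 60}, {"dp": [1.94, -3.61, -0.4], "turn": [0, 0, 0.0174], "fingers": 60}, {"dp": [1.94, -3.61, -0.4], "turn": [0, 0, 0.0174], "fingers": 60}, {"dp": [1.94, -3.61, -0.4], "turn": [0, 0, 0.0174], "fingers": 60}, {"dp": [1.94, -3.61, -0.4], "turn": [0, 0, 0.0174], "fingers": 60}]}}

```text
time_s: 3.3
eef_pos: [548.6, -223.7, 176.1]
orientation: [-1.571, -0.03, 0.03]
wrist_force: [0.1, 0.5, 1.5]
grip_width: 51.1
```

Above the mould. I take one wrist picture to confirm the target and refine its position.

Run:
```python
from h import *
ci=camera_info('wrist');a=capture('wrist')
s=state();z=R.from_rotvec(s['orientation']).as_matrix()[:,2];print(s['eef_pos'],np.arctan2(z[1],z[0])-np.pi/2)
for r in silhouettes('wrist','bracket'):
  print(r['confidence'],r['rect'])
  try: print(fit([(ci,r['pixels'])],[box(58,38,22,30),box(58,10,30,64)],(548.3,-222.9,.037)))
  except Exception as e: print(e)
for p in (box(58,38,22,30),box(58,10,30,64)):
  cv2.polylines(a,[cv2.convexHull(proj(ci,place(p,(548.3,-222.9,.037))).astype(np.int32))],True,(255,0,0))
save('w1',a)
```

```text
[ 550.9271989  -228.43221117  174.85782836] 0.03770057013103312
0.89 [383.7, 135.5, 98.5, 54.4]
(array([ 5.483e+02, -2.229e+02,  3.700e-02]), array([0.]))
```

View pics/w1.png

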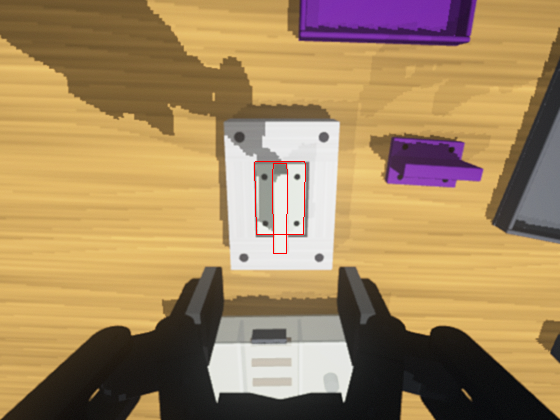

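The white bracket in the mould pocket (centre about (281,200)) matches the projected model outline. The purple look-alike is at (435,165). I go down on the white one.

Call:
{"method": "send_rows", "body": {"targets": [{"dp": [0, 0, 0], "turn": [0, 0, 0], "fingers": 60}, {"dp": [0, -0.1, -1], "turn": [0, 0, 0], "fingers": 60}, {"dp": [0, 0, -1.5], "turn": [0, 0, 0], "fingers": 60}, {"dp": [0, 0, -1.5], "turn": [0, 0, 0], "fingers": 60}, {"dp": [0, 0, -1.5], "turn": [0, 0, 0], "fingers": 60}, {"dp": [0, 0, -1.5], "turn": [0, 0, 0], "fingers": 60}, {"dp": [0, 0, -0.6], "turn": [0, 0, 0], "fingers": 60}, {"dp": [0, 0, 0], "turn": [0, 0, 0], "fingers": 60}, {"dp": [0, 0, 0], "turn": [0, 0, 0], "fingers": 60}, {"dp": [0, 0, 0], "turn": [0, 0, 0], "fingers": 60}]}}

```text
time_s: 4.4
eef_pos: [548.4, -223.0, 101.1]
orientation: [-1.571, -0.031, 0.029]
wrist_force: [-1.1, -0.3, -0.0]
grip_width: 51.1
```

Call:
{"method": "send_rows", "body": {"targets": [{"dp": [0, 0, -1], "turn": [0, 0, 0], "fingers": 60}, {"dp": [0, 0, -1], "turn": [0, 0, 0], "fingers": 60}, {"dp": [0, 0, -1], "turn": [0, 0, 0], "fingers": 60}, {"dp": [0, 0, -0.6], "turn": [0, 0, 0], "fingers": 60}, {"dp": [0, 0, 0], "turn": [0, 0, 0], "fingers": 60}, {"dp": [0, 0, 0], "turn": [0, 0, 0], "fingers": 60}, {"dp": [0, 0, 0], "turn": [0, 0, 0], "fingers": 30}, {"dp": [0, 0, 0], "turn": [0, 0, 0], "fingers": 20}, {"dp": [0, 0, 0], "turn": [0, 0, 0], "fingers": 15}, {"dp": [0, 0, 0], "turn": [0, 0, 0], "fingers": 0}]}}

```text
time_s: 5.4
eef_pos: [548.2, -223.1, 64.6]
orientation: [-1.571, -0.03, 0.03]
wrist_force: [-0.4, -0.3, 3.3]
grip_width: 8.7
```

Call:
{"method": "send_rows", "body": {"targets": [{"dp": [0, 0, 0], "turn": [0, 0, 0], "fingers": 0}, {"dp": [0, 0, 0], "turn": [0, 0, 0], "fingers": 0}, {"dp": [0, 0, 0], "turn": [0, 0, 0], "fingers": 0}, {"dp": [0, 0, 0], "turn": [0, 0, 0], "fingers": 0}, {"dp": [0, 0, 0], "turn": [0, 0, 0], "fingers": 0}, {"dp": [0, 0, 0.2], "turn": [0, 0, 0], "fingers": 0}, {"dp": [0, 0, 0.3], "turn": [0, 0, 0], "fingers": 0}, {"dp": [0, 0, 0.5], "turn": [0, 0, 0], "fingers": 0}, {"dp": [0, 0, 0.5], "turn": [0, 0, 0], "fingers": 0}, {"dp": [0, 0, 0.5], "turn": [0, 0, 0], "fingers": 0}]}}

```text
time_s: 6.4
eef_pos: [548.1, -223.0, 84.8]
orientation: [-1.571, -0.03, 0.03]
wrist_force: [-0.2, -0.6, -1.1]
grip_width: 8.9
```

Call:
{"method": "send_rows", "body": {"targets": [{"dp": [0, 0, 1], "turn": [0, 0, 0], "fingers": 0}, {"dp": [0, 0, 1.5], "turn": [0, 0, 0], "fingers": 0}, {"dp": [0, 0, 1.5], "turn": [0, 0, 0], "fingers": 0}, {"dp": [0, 0, 1.5], "turn": [0, 0, 0], "fingers": 0}, {"dp": [0, 0, 0.5], "turn": [0, 0, 0], "fingers": 0}, {"dp": [-0.2, 1.2, 0], "turn": [0, 0, 0], "fingers": 0}, {"dp": [-0.4, 2.2, 0], "turn": [0, 0, -0.02], "fingers": 0}, {"dp": [-0.5, 2.6, 0], "turn": [0, 0, -0.025], "fingers": 0}, {"dp": [-0.5, 2.6, 0], "turn": [0, 0, -0.025], "fingers": 0}, {"dp": [-0.5, 2.6, 0], "turn": [0, 0, -0.025], "fingers": 0}]}}

```text
time_s: 7.4
eef_pos: [526.0, -109.2, 143.5]
orientation: [-1.57, 0.046, -0.044]
wrist_force: [0.3, -0.6, -1.2]
grip_width: 9.0
```

Call:
{"method": "send_rows", "body": {"targets": [{"dp": [-0.5, 2.6, 0], "turn": [0, 0, -0.025], "fingers": 0}, {"dp": [-0.5, 2.6, 0], "turn": [0, 0, -0.025], "fingers": 0}, {"dp": [-0.5, 2.6, 0], "turn": [0, 0, -0.025], "fingers": 0}, {"dp": [-0.5, 2.6, 0], "turn": [0, 0, -0.027], "fingers": 0}, {"dp": [-0.5, 2.5, 0], "turn": [0, 0, 0], "fingers": 0}, {"dp": [-0.3, 1.5, 0], "turn": [0, 0, 0], "fingers": 0}, {"dp": [-0.2, 0.5, 0], "turn": [0, 0, 0], "fingers": 0}, {"dp": [0, 0, 0], "turn": [0, 0, 0], "fingers": 0}, {"dp": [0, 0, 0], "turn": [0, 0, 0], "fingers": 0}, {"dp": [0, 0, 0], "turn": [0, 0, 0], "fingers": 0}]}}

```text
time_s: 8.4
eef_pos: [497.3, 37.2, 144.2]
orientation: [-1.567, 0.125, -0.126]
wrist_force: [0.2, 0.1, -0.1]
grip_width: 9.0
```

Call:
{"method": "send_rows", "body": {"targets": [{"dp": [0.4, 0, -1], "turn": [0, 0, 0], "fingers": 0}, {"dp": [0, 0, -2], "turn": [0, 0, 0], "fingers": 0}, {"dp": [0, 0, -2], "turn": [0, 0, 0], "fingers": 0}, {"dp": [0, 0, -2], "turn": [0, 0, 0], "fingers": 0}, {"dp": [0, 0, -1.2], "turn": [0, 0, 0], "fingers": 0}, {"dp": [0, 0, -0.6], "turn": [0, 0, 0], "fingers": 0}, {"dp": [0, 0, -0.3], "turn": [0, 0, 0], "fingers": 0}, {"dp": [0, 0, -0.2], "turn": [0, 0, 0], "fingers": 0}, {"dp": [0, 0, 0], "turn": [0, 0, 0], "fingers": 0}, {"dp": [0, 0, 0], "turn": [0, 0, 0], "fingers": 0}]}}

```text
time_s: 9.4
eef_pos: [501.3, 38.0, 51.7]
orientation: [-1.567, 0.124, -0.125]
wrist_force: [0.2, 0.7, 0.2]
grip_width: 9.2
```

Call:
{"method": "send_rows", "body": {"targets": [{"dp": [0, 0, -0.1], "turn": [0, 0, 0], "fingers": 0}, {"dp": [0, 0, -0.1], "turn": [0, 0, 0], "fingers": 0}, {"dp": [0, 0, -0.05], "turn": [0, 0, 0], "fingers": 0}, {"dp": [0, 0, 0], "turn": [0, 0, 0], "fingers": 0}, {"dp": [0, 0, 0], "turn": [0, 0, 0], "fingers": 0}, {"dp": [0, 0, 0], "turn": [0, 0, 0], "fingers": 0}, {"dp": [0, 0, 0], "turn": [0, 0, 0], "fingers": 0}, {"dp": [0, 0, 0], "turn": [0, 0, 0], "fingers": 0}, {"dp": [0, 0, 0], "turn": [0, 0, 0], "fingers": 0}, {"dp": [0, 0, 0], "turn": [0, 0, 0], "fingers": 0}]}}

```text
time_s: 10.4
eef_pos: [501.1, 38.0, 48.8]
orientation: [-1.567, 0.125, -0.125]
wrist_force: [-0.9, 0.3, 0.1]
grip_width: 8.8
```

Call:
{"method": "send_rows", "body": {"targets": [{"dp": [0, 0, -0.05], "turn": [0, 0, 0], "fingers": 0}, {"dp": [0, 0, -0.05], "turn": [0, 0, 0], "fingers": 0}, {"dp": [0, 0, -0.05], "turn": [0, 0, 0], "fingers": 0}, {"dp": [0, 0, -0.05], "turn": [0, 0, 0], "fingers": 0}, {"dp": [0, 0, -0.03], "turn": [0, 0, 0], "fingers": 0}, {"dp": [0, 0, 0], "turn": [0, 0, 0], "fingers": 0}, {"dp": [0, 0, 0], "turn": [0, 0, 0], "fingers": 0}, {"dp": [0, 0, 0], "turn": [0, 0, 0], "fingers": 0}, {"dp": [0, 0, 0], "turn": [0, 0, 0], "fingers": 0}, {"dp": [0, 0, 0], "turn": [0, 0, 0], "fingers": 0}]}}

```text
time_s: 11.4
eef_pos: [501.0, 38.0, 46.6]
orientation: [-1.567, 0.125, -0.125]
wrist_force: [-0.6, -0.8, 5.3]
grip_width: 8.8
```

Contact at 5 N. I let go, wait, then rise.

Call:
{"method": "send_rows", "body": {"targets": [{"dp": [0, 0, 0], "turn": [0, 0, 0], "fingers": 20}, {"dp": [0, 0, 0], "turn": [0, 0, 0], "fingers": 30}, {"dp": [0, 0, 0], "turn": [0, 0, 0], "fingers": 40}, {"dp": [0, 0, 0], "turn": [0, 0, 0], "fingers": 40}, {"dp": [0, 0, 0], "turn": [0, 0, 0], "fingers": 40}, {"dp": [0, 0, 0], "turn": [0, 0, 0], "fingers": 40}, {"dp": [0, 0, 0], "turn": [0, 0, 0], "fingers": 40}, {"dp": [0, 0, 1], "turn": [0, 0, 0], "fingers": 40}, {"dp": [0, 0, 2], "turn": [0, 0, 0], "fingers": 40}, {"dp": [0, 0, 3], "turn": [0, 0, 0], "fingers": 40}]}}

```text
time_s: 12.4
eef_pos: [500.3, 38.1, 106.9]
orientation: [-1.567, 0.126, -0.123]
wrist_force: [0.5, -0.1, 0.9]
grip_width: 34.2
```

Call:
{"method": "send_rows", "body": {"targets": [{"dp": [0, 0, 4], "turn": [0, 0, 0], "fingers": 90}, {"dp": [0, 0, 3], "turn": [0, 0, 0], "fingers": 90}, {"dp": [0, 1.2, 1.5], "turn": [0, 0, 0], "fingers": 90}, {"dp": [0.1, 2.6, 0], "turn": [0, 0, 0], "fingers": 90}, {"dp": [0.2, 3.2, 0], "turn": [0, 0, 0], "fingers": 90}, {"dp": [0.2, 3.2, 0], "turn": [0, 0, 0], "fingers": 90}, {"dp": [0.2, 3.2, 0], "turn": [0, 0, 0], "fingers": 90}, {"dp": [0.2, 3.2, 0], "turn": [0, 0, 0], "fingers": 90}, {"dp": [0.2, 2.4, 0], "turn": [0, 0, 0], "fingers": 90}, {"dp": [0.2, 1.2, 0], "turn": [0, 0, 0], "fingers": 90}]}}

```text
time_s: 13.4
eef_pos: [513.8, 241.7, 192.1]
orientation: [-1.567, 0.123, -0.124]
wrist_force: [0.8, -1.2, 0.4]
grip_width: 76.7
```

Run:
```python
from h import *
ct=camera_info('top');save('t1',capture('top'));
for r in silhouettes('top','bracket'):
  ys,xs=np.nonzero(r['pixels']);c=onz(ct,[[xs.mean(),ys.mean()]],20)[0];print(r['confidence'],c.round())
  if c[1]>-60: print(fit([(ct,r['pixels'])],[box(58,38,4,12),box(58,10,12,46)],(501,38,-.16)))
ci=camera_info('wrist');a=capture('wrist');s=state();print(s['eef_pos'],s['time_s'])
cv2.polylines(a,[cv2.convexHull(proj(ci,place(cyl(48,84,116),(513.8,242.4,0))).astype(np.int32))],True,(255,0,0))
b=cv2.imread('pics/t1.png')[150:320,80:440][...,::-1]
save('c1',np.vstack([a,cv2.resize(b,(560,180),interpolation=cv2.INTER_AREA)]))
```

```text
0.72 [499.  38.  20.]
(array([ 4.9992e+02,  3.9089e+01, -1.4300e-01]), array([0.951]))
0.7 [ 516. -103.   20.]
0.6 [696. -40.  20.]
(array([ 5.01e+02,  3.80e+01, -1.60e-01]), array([0.]))
[514.02681141 239.98600762 191.70577328] 13.55
```

View pics/c1.png

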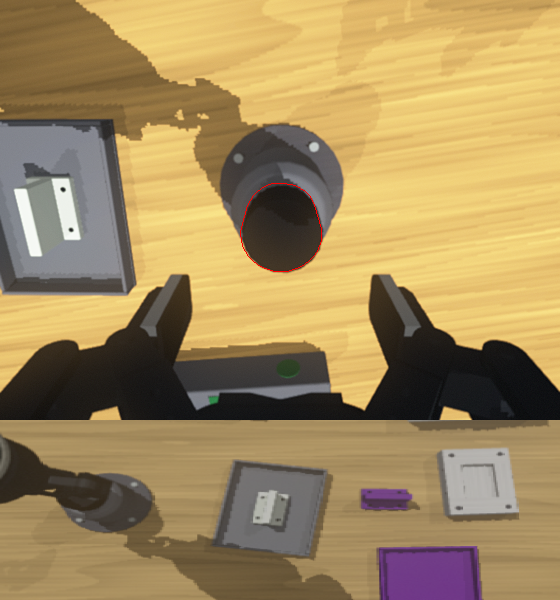

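The bracket stands in the grey tray (wrist view (48,215), top-view crop (270,507)) and the mould pocket is empty. The cap outline matches at (282,228). I go down on the cap.

Call:
{"method": "send_rows", "body": {"targets": [{"dp": [0, 0.25, -1], "turn": [0, 0, 0], "fingers": 90}, {"dp": [0, 0, -1.5], "turn": [0, 0, 0], "fingers": 90}, {"dp": [0, 0, -1.5], "turn": [0, 0, 0], "fingers": 90}, {"dp": [0, 0, -1.5], "turn": [0, 0, 0], "fingers": 90}, {"dp": [0, 0, -1.2], "turn": [0, 0, 0], "fingers": 90}, {"dp": [0, 0, -0.9], "turn": [0, 0, 0], "fingers": 90}, {"dp": [0, 0, -0.5], "turn": [0, 0, 0], "fingers": 90}, {"dp": [0, 0, 0], "turn": [0, 0, 0], "fingers": 90}, {"dp": [0, 0, 0], "turn": [0, 0, 0], "fingers": 90}, {"dp": [0, 0, 0], "turn": [0, 0, 0], "fingers": 90}]}}

```text
time_s: 14.55
eef_pos: [514.4, 242.6, 111.0]
orientation: [-1.567, 0.124, -0.125]
wrist_force: [1.1, 0.4, -0.5]
grip_width: 76.7
```

Call:
{"method": "send_rows", "body": {"targets": [{"dp": [0, 0, 0], "turn": [0, 0, 0], "fingers": 70}, {"dp": [0, 0, 0], "turn": [0, 0, 0], "fingers": 65}, {"dp": [0, 0, 0], "turn": [0, 0, 0], "fingers": 60}, {"dp": [0, 0, 0], "turn": [0, 0, 0], "fingers": 55}, {"dp": [0, 0, 0], "turn": [0, 0, 0], "fingers": 50}, {"dp": [0, 0, 0], "turn": [0, 0, 0], "fingers": 40}, {"dp": [0, 0, 0], "turn": [0, 0, 0], "fingers": 40}, {"dp": [0, 0, 0], "turn": [0, 0, 0], "fingers": 40}, {"dp": [0, 0, 0], "turn": [0, 0, 0], "fingers": 40}, {"dp": [0, 0, 0], "turn": [0, 0, 0], "fingers": 40}]}}

```text
time_s: 15.55
eef_pos: [514.1, 242.5, 111.0]
orientation: [-1.567, 0.124, -0.125]
wrist_force: [-2.3, 0.0, 8.3]
grip_width: 46.8
```

Run:
```python
from h import *
s=state(); print({k:np.round(v,3).tolist() for k,v in s.items()})
```

```text
{'time_s': 15.55, 'q': [0.297, 0.417, -0.223, 0.929, -0.0, 0.456], 'qvel': [-0.0, -0.001, 0.0, -0.001, 0.0, 0.002], 'effort': [-0.136, -69.777, 33.32, -0.986, 0.084, -0.025], 'eef_pos': [514.059, 242.514, 110.951], 'orientation': [-1.567, 0.124, -0.125], 'wrist_force': [-2.259, 0.044, 8.327], 'ft_torque': [-0.205, 0.477, -0.041], 'grip_width': 46.835}
```

Call:
{"method": "send_rows", "body": {"targets": [{"dp": [0, 0, 0], "turn": [0, 0, 0.01], "fingers": 40}, {"dp": [0, 0, 0], "turn": [0, 0, 0.01], "fingers": 40}, {"dp": [0, 0, 0], "turn": [0, 0, 0.01], "fingers": 40}, {"dp": [0, 0, 0], "turn": [0, 0, 0.01], "fingers": 40}, {"dp": [0, 0, 0], "turn": [0, 0, 0.01], "fingers": 40}, {"dp": [0, 0, 0], "turn": [0, 0, 0.01], "fingers": 40}, {"dp": [0, 0, 0], "turn": [0, 0, 0.01], "fingers": 40}, {"dp": [0, 0, 0], "turn": [0, 0, 0.01], "fingers": 40}, {"dp": [0, 0, 0], "turn": [0, 0, 0], "fingers": 40}, {"dp": [0, 0, 0], "turn": [0, 0, 0], "fingers": 40}]}}

```text
time_s: 16.55
eef_pos: [514.0, 242.6, 111.0]
orientation: [-1.57, 0.062, -0.062]
wrist_force: [-3.1, -0.8, 8.0]
grip_width: 46.5
```

```bash
cat > st.py <<'E'
from h import *
s=state();z=R.from_rotvec(s['orientation']).as_matrix()[:,2]
print(s['time_s'],'yaw',np.arctan2(z[1],z[0]).round(4),*[np.round(s[k],2) for k in('eef_pos','wrist_force','ft_torque','q','grip_width')])
E
python3 st.py
```

```text
16.55 yaw 1.4921 [514.02 242.6  110.95] [-3.12 -0.78  7.99] [-0.13  0.48 -0.01] [ 0.3   0.42 -0.22  0.93  0.    0.38] 46.51
```

Call:
{"method": "send_rows", "body": {"targets": [{"dp": [0, 0, 0], "turn": [0, 0, 0.01], "fingers": 40}, {"dp": [0, 0, 0], "turn": [0, 0, 0.01], "fingers": 40}, {"dp": [0, 0, 0], "turn": [0, 0, 0.01], "fingers": 40}, {"dp": [0, 0, 0], "turn": [0, 0, 0.01], "fingers": 40}, {"dp": [0, 0, 0], "turn": [0, 0, 0.01], "fingers": 40}, {"dp": [0, 0, 0], "turn": [0, 0, 0.01], "fingers": 40}, {"dp": [0, 0, 0], "turn": [0, 0, 0.01], "fingers": 40}, {"dp": [0, 0, 0], "turn": [0, 0, 0.01], "fingers": 40}, {"dp": [0, 0, 0], "turn": [0, 0, 0.01], "fingers": 40}, {"dp": [0, 0, 0], "turn": [0, 0, 0.01], "fingers": 40}]}}

```text
time_s: 17.55
eef_pos: [514.0, 242.6, 111.0]
orientation: [-1.571, -0.017, 0.017]
wrist_force: [-2.6, -0.0, 7.2]
grip_width: 46.7
```

```bash
python3 st.py
```

```text
17.55 yaw 1.5924 [513.99 242.56 110.96] [-2.6  -0.04  7.24] [-0.17  0.52 -0.09] [ 0.3   0.42 -0.22  0.93  0.    0.28] 46.7
```

Call:
{"method": "send_rows", "body": {"targets": [{"dp": [0, 0, 0], "turn": [0, 0, 0.02], "fingers": 40}, {"dp": [0, 0, 0], "turn": [0, 0, 0.02], "fingers": 40}, {"dp": [0, 0, 0], "turn": [0, 0, 0.02], "fingers": 40}, {"dp": [0, 0, 0], "turn": [0, 0, 0.02], "fingers": 40}, {"dp": [0, 0, 0], "turn": [0, 0, 0.02], "fingers": 40}, {"dp": [0, 0, 0], "turn": [0, 0, 0.02], "fingers": 40}, {"dp": [0, 0, 0], "turn": [0, 0, 0.02], "fingers": 40}, {"dp": [0, 0, 0], "turn": [0, 0, 0.02], "fingers": 40}, {"dp": [0, 0, 0], "turn": [0, 0, 0.02], "fingers": 40}, {"dp": [0, 0, 0], "turn": [0, 0, 0.02], "fingers": 40}]}}

```text
time_s: 18.55
eef_pos: [514.0, 242.5, 111.0]
orientation: [-1.564, -0.175, 0.174]
wrist_force: [-3.1, -1.1, 7.6]
grip_width: 46.8
```

```bash
python3 st.py
```

```text
18.55 yaw 1.7928 [514.01 242.5  110.95] [-3.08 -1.09  7.58] [-0.25  0.51 -0.1 ] [ 0.3   0.42 -0.22  0.93 -0.    0.08] 46.83
```

The cap turns freely counter-clockwise: 22° with only 0.1 N m, well past the 10° stop. I carry on to about 88°.

Call:
{"method": "send_rows", "body": {"targets": [{"dp": [0, 0, 0], "turn": [0, 0, 0.06], "fingers": 40}, {"dp": [0, 0, 0], "turn": [0, 0, 0.06], "fingers": 40}, {"dp": [0, 0, 0], "turn": [0, 0, 0.06], "fingers": 40}, {"dp": [0, 0, 0], "turn": [0, 0, 0.06], "fingers": 40}, {"dp": [0, 0, 0], "turn": [0, 0, 0.06], "fingers": 40}, {"dp": [0, 0, 0], "turn": [0, 0, 0.06], "fingers": 40}, {"dp": [0, 0, 0], "turn": [0, 0, 0.06], "fingers": 40}, {"dp": [0, 0, 0], "turn": [0, 0, 0.06], "fingers": 40}, {"dp": [0, 0, 0], "turn": [0, 0, 0.06], "fingers": 40}, {"dp": [0, 0, 0], "turn": [0, 0, 0.06], "fingers": 40}]}}

```text
time_s: 19.55
eef_pos: [514.1, 242.3, 111.0]
orientation: [-1.474, -0.644, 0.643]
wrist_force: [-2.0, -2.6, 8.3]
grip_width: 46.8
```

Call:
{"method": "send_rows", "body": {"targets": [{"dp": [0, 0, 0], "turn": [0, 0, 0.07], "fingers": 40}, {"dp": [0, 0, 0], "turn": [0, 0, 0.07], "fingers": 40}, {"dp": [0, 0, 0], "turn": [0, 0, 0.07], "fingers": 40}, {"dp": [0, 0, 0], "turn": [0, 0, 0.07], "fingers": 40}, {"dp": [0, 0, 0], "turn": [0, 0, 0.07], "fingers": 40}, {"dp": [0, 0, 0], "turn": [0, 0, 0.07], "fingers": 40}, {"dp": [0, 0, 0], "turn": [0, 0, 0.07], "fingers": 40}, {"dp": [0, 0, 0], "turn": [0, 0, 0.06], "fingers": 40}, {"dp": [0, 0, 0], "turn": [0, 0, 0], "fingers": 40}, {"dp": [0, 0, 0], "turn": [0, 0, 0], "fingers": 40}]}}

```text
time_s: 20.55
eef_pos: [514.5, 242.3, 110.9]
orientation: [-1.298, -1.061, 1.061]
wrist_force: [0.3, -2.5, 4.7]
grip_width: 46.8
```

```bash
python3 st.py
```

```text
20.55 yaw 2.9419 [514.49 242.29 110.94] [ 0.3  -2.46  4.74] [-0.57 -0.1   0.  ] [ 0.3   0.42 -0.22  0.93 -0.   -1.07] 46.77
```

Turned 1.53 rad (87.6°). Next is a gentle 4 mm test lift.

Call:
{"method": "send_rows", "body": {"targets": [{"dp": [0, 0, 0.05], "turn": [0, 0, 0], "fingers": 40}, {"dp": [0, 0, 0.05], "turn": [0, 0, 0], "fingers": 40}, {"dp": [0, 0, 0.05], "turn": [0, 0, 0], "fingers": 40}, {"dp": [0, 0, 0.05], "turn": [0, 0, 0], "fingers": 40}, {"dp": [0, 0, 0.05], "turn": [0, 0, 0], "fingers": 40}, {"dp": [0, 0, 0.05], "turn": [0, 0, 0], "fingers": 40}, {"dp": [0, 0, 0.05], "turn": [0, 0, 0], "fingers": 40}, {"dp": [0, 0, 0.05], "turn": [0, 0, 0], "fingers": 40}, {"dp": [0, 0, 0], "turn": [0, 0, 0], "fingers": 40}, {"dp": [0, 0, 0], "turn": [0, 0, 0], "fingers": 40}]}}

```text
time_s: 21.55
eef_pos: [514.4, 242.4, 114.4]
orientation: [-1.298, -1.061, 1.061]
wrist_force: [5.1, -2.3, -4.3]
grip_width: 46.5
```

Call:
{"method": "send_rows", "body": {"targets": [{"dp": [0, 0, 0.05], "turn": [0, 0, 0], "fingers": 40}, {"dp": [0, 0, 0.05], "turn": [0, 0, 0], "fingers": 40}, {"dp": [0, 0, 0.05], "turn": [0, 0, 0], "fingers": 40}, {"dp": [0, 0, 0], "turn": [0, 0, 0], "fingers": 40}, {"dp": [0, 0, 0], "turn": [0, 0, 0], "fingers": 40}, {"dp": [0, 0, 0], "turn": [0, 0, 0], "fingers": 40}, {"dp": [0, 0, 0], "turn": [0, 0, 0], "fingers": 40}, {"dp": [0, 0, 0], "turn": [0, 0, 0], "fingers": 40}, {"dp": [0, 0, 0], "turn": [0, 0, 0], "fingers": 40}, {"dp": [0, 0, 0], "turn": [0, 0, 0], "fingers": 40}]}}

```text
time_s: 22.55
eef_pos: [514.4, 242.4, 115.9]
orientation: [-1.298, -1.061, 1.061]
wrist_force: [4.3, -2.2, -3.9]
grip_width: 46.3
```

```bash
python3 st.py
```

```text
22.55 yaw 2.9418 [514.38 242.37 115.88] [ 4.31 -2.18 -3.89] [-0.45 -0.86 -0.01] [ 0.3   0.41 -0.21  0.94 -0.   -1.07] 46.34
```

Call:
{"method": "send_rows", "body": {"targets": [{"dp": [0.03, 0, 0.1], "turn": [0, 0, 0], "fingers": 40}, {"dp": [0, 0, 0.2], "turn": [0, 0, 0], "fingers": 40}, {"dp": [0, 0, 0.2], "turn": [0, 0, 0], "fingers": 40}, {"dp": [0, 0, 0.2], "turn": [0, 0, 0], "fingers": 40}, {"dp": [0, 0, 0.2], "turn": [0, 0, 0], "fingers": 40}, {"dp": [0, 0, 0.2], "turn": [0, 0, 0], "fingers": 40}, {"dp": [0, 0, 0.2], "turn": [0, 0, 0], "fingers": 40}, {"dp": [0, 0, 0.2], "turn": [0, 0, 0], "fingers": 40}, {"dp": [0, 0, 0.2], "turn": [0, 0, 0], "fingers": 40}, {"dp": [0, 0, 0.2], "turn": [0, 0, 0], "fingers": 40}]}}

```text
time_s: 23.55
eef_pos: [514.2, 242.6, 135.2]
orientation: [-1.297, -1.061, 1.061]
wrist_force: [-0.8, 0.6, -0.3]
grip_width: 46.8
```

Call:
{"method": "send_rows", "body": {"targets": [{"dp": [0, 0, 0.4], "turn": [0, 0, 0], "fingers": 40}, {"dp": [0, 0, 0.8], "turn": [0, 0, 0], "fingers": 40}, {"dp": [0, 0, 1], "turn": [0, 0, 0], "fingers": 40}, {"dp": [0, 0, 1], "turn": [0, 0, 0], "fingers": 40}, {"dp": [0, 0, 1], "turn": [0, 0, 0], "fingers": 40}, {"dp": [0, 0, 1], "turn": [0, 0, 0], "fingers": 40}, {"dp": [0, 0, 1], "turn": [0, 0, 0], "fingers": 40}, {"dp": [0, 0, 0.9], "turn": [0, 0, 0], "fingers": 40}, {"dp": [0, 0, 0.5], "turn": [0, 0, 0], "fingers": 40}, {"dp": [0, 0, 0.2], "turn": [0, 0, 0], "fingers": 40}]}}

```text
time_s: 24.55
eef_pos: [514.5, 242.6, 213.5]
orientation: [-1.297, -1.061, 1.06]
wrist_force: [-0.8, 0.8, -1.7]
grip_width: 46.7
```

Call:
{"method": "send_rows", "body": {"targets": [{"dp": [0, 0, 0], "turn": [0, 0, 0], "fingers": 40}, {"dp": [0, 0, 0], "turn": [0, 0, 0], "fingers": 40}, {"dp": [0, 0, 0], "turn": [0, 0, 0], "fingers": 40}, {"dp": [0, 0, 0], "turn": [0, 0, 0], "fingers": 40}, {"dp": [0, 0, 0], "turn": [0, 0, 0], "fingers": 40}, {"dp": [0, 0, 0], "turn": [0, 0, 0], "fingers": 40}, {"dp": [0, 0, 0], "turn": [0, 0, 0], "fingers": 40}, {"dp": [0, 0, 0], "turn": [0, 0, 0], "fingers": 40}, {"dp": [0, 0, 0], "turn": [0, 0, 0], "fingers": 40}, {"dp": [0, 0, 0], "turn": [0, 0, 0], "fingers": 40}]}}

```text
time_s: 25.55
eef_pos: [514.3, 242.5, 213.0]
orientation: [-1.297, -1.061, 1.061]
wrist_force: [-0.9, -0.3, -0.7]
grip_width: 46.4
```

```bash
python3 st.py
python3 - <<'E'
from h import *
save('s2',capture('side'))
ct=camera_info('side')
for l in('bracket','cap'):
  for r in silhouettes('side',l):
    print(l,r['confidence'],r['rect'])
    if l=='cap': print(fit([(ct,r['pixels'])],[cyl(48,184,216)],(514,242,0)))
E
```

```text
25.55 yaw 2.942 [514.34 242.5  212.97] [-0.87 -0.26 -0.65] [ 0.03 -0.02  0.01] [ 0.3   0.35 -0.03  1.18  0.   -1.07] 46.36
bracket 0.85 [246.3, 215.0, 29.9, 24.9]
bracket 0.6 [280.2, 259.9, 30.8, 47.5]
cap 0.75 [224.6, 75.6, 25.5, 22.7]
(array([5.15069e+02, 2.47865e+02, 3.40000e-02]), array([0.914]))
cap 0.52 [293.0, 302.1, 97.2, 83.2]
(array([514., 242.,   0.]), array([0.]))
```

View pics/s2.png

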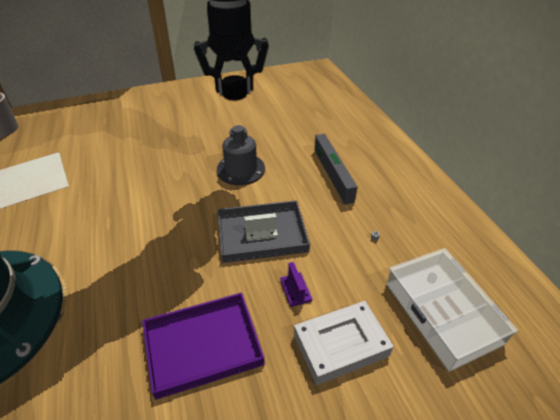

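The side view shows the cap upright in the fingers at (236,88), well above the bare neck at (238,135). The bracket is in the grey tray at (261,228), and the bystanders have not moved. I hand the job in.

```bash
python3 -c "
from plant import *
print(job_done())"
```

```text
the job is handed in; nothing more can be done
None
```

The bracket is in the grey tray, the cap is off the pot and held upright above it, and I handed the job in at about 26 s of the 64 s allowed. `job_done` reports no verdict, so what follows is from my own checks.

- **Bracket:** I lifted the white bracket from the mould by its web, lowered it into the tray until it touched (5 N), let go and rose. The fit puts it upright within about 2 mm of the tray's centre, and the last side view shows it still there.
- **Cap:** It turned freely counter-clockwise, with no stop past 10° and about 0.1 N m of torque or less. I turned it about 88° and eased it off with at most about 5 N of drag. Because the first direction tried was free, I did not turn it the other way.
- **Last checks:** The cap is held at an opening of 46 mm, with its underside about 185 mm above the desk, about 10 cm above its seat. The wrist force is near zero. The organiser box, spirit level and cam lock look unmoved in the last picture.
- **Disagreement:** The last cap fit was about 5 mm off the gripper position in y. I put this down to the fingers hiding part of the cap and the height assumed in the fit.

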